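Bring a pump console on line

TASK

Bring the pump console on line by pressing its controls in this order: switch the rocker on by pushing its raised end fully down, then push the long bar key fully down so that it stays in, then press the round button all the way in and let it come back up. Do not turn the flow knob, and leave the beaker, bottle and vial standing where they are: nothing is to be picked up.

Things in the scene. Friction and masses are not known exactly. Their poses are not given: they have to be found in the camera images.
- console: Low dark grey console fixed to the bench, 200 mm (x) by 360 (y) by 45 high; origin under its centre, x away from the operator, y along the controls, yaw within 0.3 rad. Four 72 x 68 x 6 mm tiles lie on top in a row at console x -42, y -126, -42, 42, 126 mm, same yaw; rocker, bar key, round button and knob each sit mid-tile, in any order. A display lies behind the row.
- rocker (a joint): Angle of the rocker switch, rad: 0 to 0.05 = off (start), 0.44 = fully on. Hinge along console y; pushing the raised (+x) half down increases it. It stays where it is left (friction, no spring; about 3 N at its end moves it).
- rocker_raised_end (a point): Point on the raised half of the light grey rocker, moving with it: 19 mm from the hinge line, mid-width. Rocker 34 mm wide (console y), halves 28 mm long (x), a shallow V whose bottom is the hinge, 63 mm above the bench. Off: the +x half slopes up away from the hinge at 0.44 rad (point at 71 mm), the -x half is level. On: the +x half is level (point at 63 mm), the other slopes up.
- bar_key (a joint): How far the bar key is pushed in, m: 0 to 0.001 = up (as it starts), 0.008 = fully down. It has no spring: it needs about 3 to 4 N and stays where it is left.
- bar_key_top (a point): Centre of the top face of the long light grey bar key, moving with it: 52 mm (console x) by 22 mm (y), flat top 70 mm above the bench when up, 62 mm when fully down. The black frame round it is 60 by 30 mm, its top 56 mm above the bench.
- start_button (a joint): How far the round button is pressed, m: 0 = up, 0.006 = fully in. Spring return; 1.2 N starts it, 4 N presses it fully in.
- start_button_top (a point): Centre of the flat top of the round light grey button, 28 mm in diameter, moving with it: 73 mm above the bench when up, 67 mm when fully in. Its black round housing is 44 mm in diameter, top 63 mm above the bench.
- flow_knob_grip (a point): On the axis of the bare aluminium flow knob (about 44 mm in diameter, with a bar grip), at the height of its bar. Not to be turned.
- flow_knob_rim (a point): Point on the flow knob 18 mm off its axis; it shifts if the knob is turned.
- beaker_mid (a point): Centre, half-way up, of a loose clear plastic beaker, 84 mm in diameter, 105 mm high, standing on the bench beside one end of the console. Leave alone.
- bottle_mid (a point): Centre, half-way up, of a loose glass bottle with a blue cap, 64 mm in diameter, 130 mm high, standing on the bench beside the other end of the console. Leave alone.
- vial_mid (a point): Centre, half-way up, of a loose small amber vial with a white cap, 26 mm in diameter, 42 mm high, standing on the console's top behind the row of tiles, towards the console's -y end. Leave alone.
Things that resemble listed ones, but are neither listed nor needed, are in the scene too. What is shaped like the part that bears bottle_mid but green is not meant. There is more than one size of the part that bears vial_mid; the job needs the smaller.

How it is judged (in metres and radians):
On the way, in this order (a step that is already met when the one before it is completed fails the run):
1. the rocker is on (value of joint rocker above 0.36 rad), for 0.05 s.
2. the bar key is down (value of joint bar_key above 0.0062 m), for 0.05 s.
3. the round button is pressed in (value of joint start_button above 0.0045 m), for 0.05 s.
At the end, for the whole second after the job is handed in: Rocker on (over 0.36 of 0.44 rad), bar key in (over 6.2 of 8 mm), round button, having been pressed in over 4.5 of 6 mm last, back up (under 1.5 mm); flow knob not turned (its rim point within 5 mm); beaker, bottle and vial upright within 20 mm of where they stood (value of joint rocker above 0.36 rad and value of joint bar_key above 0.0062 m and value of joint start_button below 0.0015 m and distance of flow_knob_rim from where it was at the start of the episode below 0.005 m and distance of each of beaker_mid, bottle_mid, vial_mid from where it was at the start of the episode below 0.02 m and angle between each of beaker_mid, bottle_mid, vial_mid's own z axis and vertical below 0.15 rad); the robot touches nothing.
It fails at once if the bar key is pushed before the rocker is on (value of joint bar_key above 0.003 m and value of joint rocker below 0.3 rad).
It fails at once if the round button is pressed before the bar key is in (value of joint start_button above 0.0025 m and value of joint bar_key below 0.0055 m).
It fails at once if the flow knob is turned (distance of flow_knob_rim from where it was at the start of the episode above 0.005 m).
It fails at once if the beaker, bottle or vial is pushed away, lifted or carried (distance of any of beaker_mid, bottle_mid, vial_mid from where it was at the start of the episode above 0.02 m).
It fails at once if the beaker, bottle or vial is tipped (angle between any of beaker_mid, bottle_mid, vial_mid's own z axis and vertical above 0.35 rad).
It also fails if it takes over 38 s, if anything falls off the work surface, if the arm or the gripper's body presses on something with over 40 N, if the wrist force passes 120 N, or if a joint passes its speed limit or range.

ROBOT

A 6-joint arm with a two-finger parallel gripper is mounted at the origin on the work surface. World frame = base frame: x ahead of the robot, y to its left, z up, the work surface at z = 0. Lengths are in m, angles in degrees, forces in N, time in s.
With the tool pointing down it reaches from about 0.4 to 0.825 m from the base axis. Payload 7 kg.
Tool frame: the origin (TCP) lies on the centre line of the jaws, within the pads' length; the fingertips stand 11 mm ahead of it and the grasp point (between the pads) lies 8 mm behind it; z points along the fingers, y is the line along which they close (so a half turn about z gives the same grasp; the last joint's range is limited). The gripper opens to 88 mm and grips with 3 to 60 N. Pads are 19 mm wide; open, the fingers measure 130 mm over their backs; the gripper's body (78 mm by 193 mm) begins 47 mm behind the grasp point.
Start: joints at [87.611, 20.546, 0.682, 0, -70.136, -16.507], TCP at [0.219, 0.639, 0.238] pointing down, gripper open.
Joint ranges: [-176.03, 176.03], [-82.01, 121.73], [-58.28, 71.71], [-173.87, 95.51], [-174.79, -0.11], [-173.66, 173.66]. Speed limits (degrees/s): [136.94, 136.94, 172.46, 180, 180, 180].

INTERFACE

Orientations are given as [roll, pitch, yaw] about the fixed x, y, z axes, in that order (R = Rz(yaw) Ry(pitch) Rx(roll)).
In Python, from plant import r, capture, camera_model, job gives the robot as it stands.
- The arm moves only by the tool drive_tool, never from a script. Its argument "increments" is a list that holds one entry, the list of rows, each a list of 5 numbers: the gripper's target within -1 to 1 (fully open at 1, half-way at 0, shut at -1), then the shift along the tool's x, y, z scaled (see below), then the turn about the tool's z scaled (see below). In form: [[[gripper, tx, ty, tz, roll], ...]]. A call has 1 to 5 rows; each row is the pose to reach, as a shift and turn from the pose commanded when the call began, along the tool's axes at that moment, turning the shorter way round; what a row does not reach only later rows make up. The controller multiplies each number of a shift by 120 mm and each number of a turn by 360 degrees. A row lasts 1/8 s, in which the tool goes at most 62.5 mm and 10.7 degrees, less where a joint would pass 70% of its speed; a pose out of reach is approached as far as the arm can. A call with a number of a shift or a turn outside -1 to 1 is refused whole. A call with a gripper value outside its range is refused whole. The fingers move at their own pace and stop on an object; "squeeze" is the grip in N (left out, the last holds). Time passes only in rows, so rows that repeat a pose let the fingers close. It gives the time, the measured TCP pose, the force, the opening and the grip force at its end, in the units of the state.
- r.get_state(): the state, without advancing time (a new reading comes with each control period).
- capture(name): name is "side" or "top" or "wrist"; returns the picture (400x640x3 uint8, red, green, blue); there is no depth.
- camera_model(name): a dict with "camera_matrix" (3x3 intrinsics, pixels), "rvec" (rotation vector, rad) and "tvec" (3), from world to camera coordinates, as OpenCV has them. Camera axes: x right, y down, z forward; pixel columns grow to the right and rows downward; lengths in m; the calibration is good to about 2 mm. A picture is of the moment at which its call begins: read the wrist's pose just before it. camera_model takes no time and is no camera call; for the wrist camera it gives the pose at the moment of the call.
- job.close_job(): hands the job in; it is judged then, once.
The state is a dict: "time_s": time; "joints": joint angles; "qd": joint speeds; "joint_torque": joint torques, N m; "tcp_pos": TCP position; "eef_rot": TCP orientation; "contact_force": force on the tool from outside, world axes, zero at the start; "moment": the same for the moment, N m; "gripper_width": finger opening in m; "gripper_force": force on a finger pad.
Only numpy, scipy, OpenCV 4.12 (cv2) and the standard library are available. Lean on these libraries where they do the work, as an engineer would, in place of code of your own. Each camera call takes 0.05 s, during which the arm holds its last target. There are 200 camera calls.

## Working session

There is one attempt and no reset: what is moved stays moved. The work goes in short steps, Python scripts to look and compute and a tool call to move; the robot and the scene stay as the last step left them, time stands still between calls to the robot, and variables do not carry over. Pictures are saved under pics/ and viewed, at most 10 in all, crops included, and the job is handed in when it is done.

Besides the shell and the picture viewer there is one more tool, called after "Emit:" as name(argument=value, ...) on one line, values as JSON. drive_tool: Moves the arm, as the interface text tells. Its arguments: {"type":"object","properties":{"increments":{"type":"array"},"squeeze":{"type":"number"}},"required":["increments"]}

```bash
mkdir -p pics; python3 - <<'E'
from plant import r,capture,camera_model
import cv2
for n in("top","side"):
    cv2.imwrite(f"pics/{n}0.png",capture(n)[:,:,::-1]); m=camera_model(n); print(n,m)
s=r.get_state();print(s)
E
```

```text
top {'camera_matrix': array([[361.66913976,   0.        , 321.40236263],
       [  0.        , 361.66913976, 201.31774877],
       [  0.        ,   0.        ,   1.        ]]), 'rvec': array([ 2.07191413, -2.12999377,  0.24986912]), 'tvec': array([-0.04059047,  0.63765673,  0.95557702])}
side {'camera_matrix': array([[482.12311923,   0.        , 322.85961432],
       [  0.        , 482.12311923, 194.88710182],
       [  0.        ,   0.        ,   1.        ]]), 'rvec': array([ 2.32797123, -0.74786924,  0.28776603]), 'tvec': array([-0.54740423,  0.31347759,  0.99355798])}
{'time_s': 0.1, 'joints': array([ 8.76119430e+01,  2.05881994e+01,  6.37787310e-01, -1.60611127e-02,
       -7.01334951e+01, -1.65063653e+01]), 'qd': array([ 0.04045715, -0.10390412,  0.19638064,  0.0279616 ,  0.09186617,
        0.00981485]), 'joint_torque': array([-2.94195153e-03, -5.84161162e+01,  2.93750954e+01,  7.01545447e+00,
        1.02027258e-02, -5.37415565e-05]), 'tcp_pos': array([0.21848615, 0.63822519, 0.23670242]), 'eef_rot': array([ 1.79915261e+02, -9.36498173e-03, -1.88998845e+01]), 'contact_force': array([ 0.02055454, -0.4468352 , -0.02727393]), 'moment': array([-0.02455181, -0.00603502,  0.00605358]), 'gripper_force': 0.0, 'gripper_width': 0.08751627289837416}
```

View pics/top0.png

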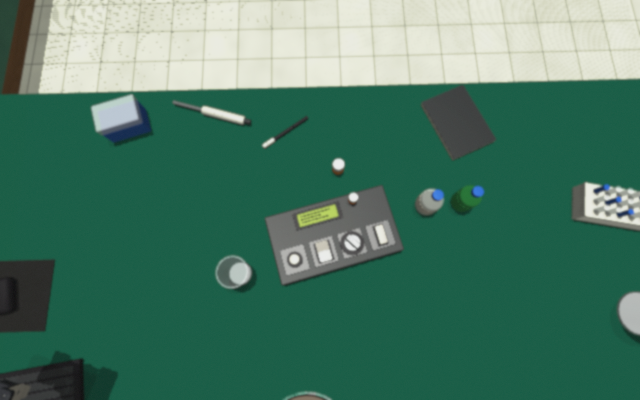

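View pics/side0.png

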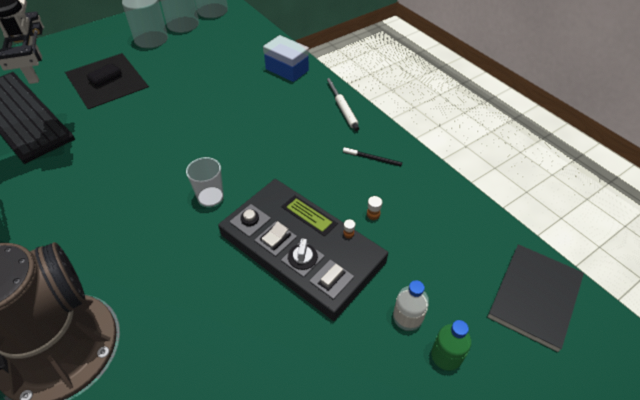

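The top view shows, from +y to -y, the round button (294,259), the rocker (322,250), the knob (352,243) and the bar key (381,235). There are two vials: the one on the console (353,198) is the smaller and fits the description, and the larger one at (338,165) stands on the bench. Of the two bottles, the clear one (430,202) is meant; the green one (467,199) is not. The beaker is at (233,272). I'll confirm this in an enlarged crop.

```bash
python3 - <<'E'
import cv2,numpy as np
a=cv2.imread("pics/top0.png")[180:290,255:410]
b=cv2.imread("pics/side0.png")[170:325,210:395]
a=cv2.resize(a,None,fx=5,fy=5,interpolation=cv2.INTER_CUBIC);b=cv2.resize(b,None,fx=3.8,fy=3.8,interpolation=cv2.INTER_CUBIC)
cv2.imwrite("pics/topc.png",a);cv2.imwrite("pics/sidec.png",b)
E
```

```text
(no output)
```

View pics/topc.png

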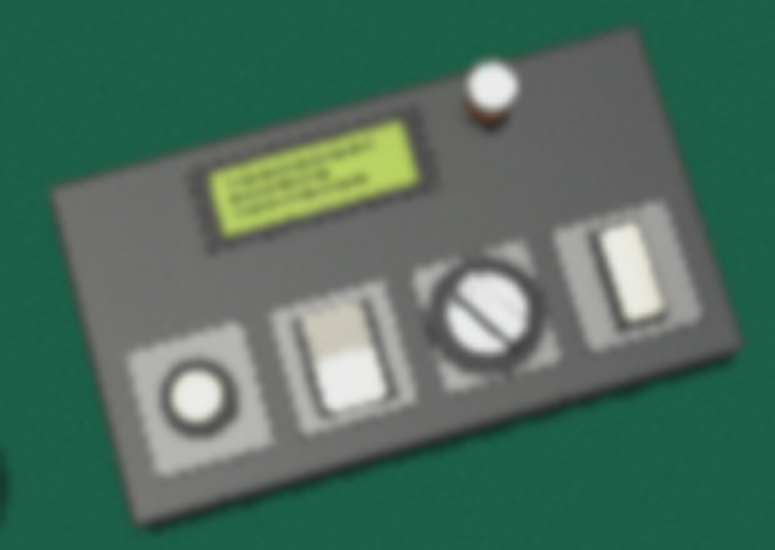

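View pics/sidec.png

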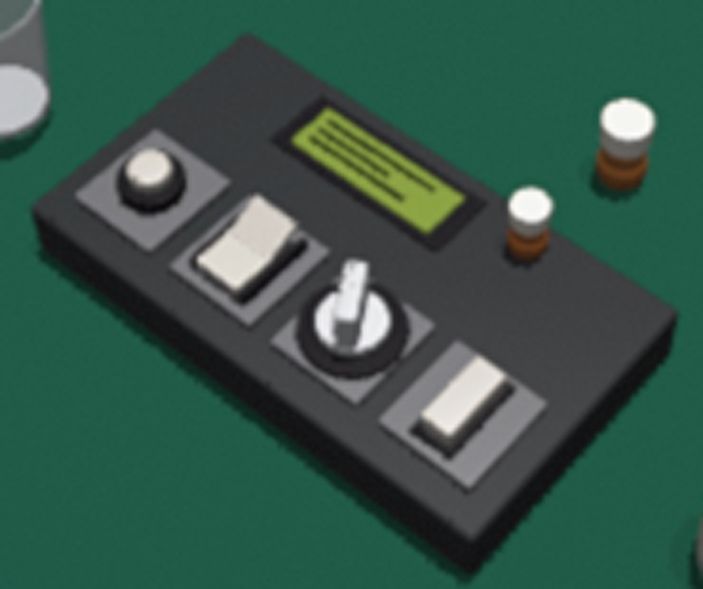

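```bash
cat >h.py <<'E'
import numpy as np
def world(p,q): # console pose (x,y,yaw), console pts (mm)
    p=np.asarray(p,float)/1000; c,s=np.cos(q[2]),np.sin(q[2])
    return np.c_[q[0]+c*p[:,0]-s*p[:,1], q[1]+s*p[:,0]+c*p[:,1], p[:,2]]
E
python3 - <<'E'
import numpy as np,cv2
from scipy.optimize import least_squares
from plant import camera_model
from h import world
def tile(y,px): return [((a,y+b,51),p) for (a,b),p in zip([(-6,34),(-6,-34),(-78,-34),(-78,34)],px)]
C=[(100,180,45),(100,-180,45),(-100,-180,45),(-100,180,45)]
top=list(zip(C,[(52,188),(635,28),(742,345),(135,518)]))+[((-42,126,73),(196,395)),((-42,-126,70),(635,272))]\
 +tile(126,[(128,352),(243,322),(272,443),(157,474)])+tile(-126,[(556,230),(667,203),(700,320),(592,350)])
side=list(zip(C,[(248,36),(675,315),(468,543),(37,207)]))+[((-42,126,73),(149,168)),((-42,-126,70),(467,397))]
D=[]
for n,l,f,o in(("top",top,5,(255,180)),("side",side,3.8,(210,170))):
    D.append((camera_model(n),[a for a,b in l],(np.array([b for a,b in l])+.5)/f-.5+o))
def res(q,D=D):
    return np.concatenate([(cv2.projectPoints(world(w,q),m["rvec"],m["tvec"],m["camera_matrix"],None)[0][:,0]-p).ravel() for m,w,p in D])
for d in(D,D[:1],D[1:]):
    s=least_squares(lambda q:res(q,d),[.55,0,0.1]);print(s.x,np.degrees(s.x[2]),np.sqrt(np.mean(s.fun**2)))
q=least_squares(res,[.55,0,0.1]).x;np.save("q.npy",q)
print(np.round(res(q).reshape(-1,2),1).tolist())
print(world([(-42,126,73),(-42,42,63),(-42+17,42,71),(-42,-42,80),(-42,-126,70)],q))
E
```

```text
[ 0.54840854 -0.0903415   0.24538493] 14.059520727392583 0.8896938086631593
[ 0.54932193 -0.09060023  0.24625884] 14.109592334547004 0.6333287768553447
[ 0.5469463  -0.09007429  0.24453532] 14.01084169680513 1.1645968602749517
[[-0.8, -0.4], [0.8, -0.6], [1.0, 1.2], [-0.4, 1.7], [0.2, -0.0], [-0.5, 0.2], [-0.6, 0.0], [-0.3, -0.5], [0.6, 0.2], [-0.0, 0.7], [-0.9, 0.6], [-0.5, -0.3], [0.7, 0.4], [-0.5, 0.9], [0.9, -1.9], [2.6, -0.5], [1.5, 0.7], [-1.9, -0.3], [0.8, -0.4], [-0.3, -0.2]]
[[ 0.47705755  0.02168098  0.073     ]
 [ 0.49746365 -0.05980271  0.063     ]
 [ 0.5139544  -0.0556729   0.071     ]
 [ 0.51786975 -0.1412864   0.08      ]
 [ 0.53827585 -0.22277008  0.07      ]]
```

Emit:
drive_tool(increments=[[[-1,0.2,0.2,0,0.03],[-1,0.45,0.45,0,0.06],[-1,0.7,0.7,0,0.09],[-1,0.9,0.9,0,0.12],[-1,1,1,0,0.148]]], squeeze=10)

```text
time_s: 0.72
tcp_pos: [0.2938, 0.4844, 0.2375]
eef_rot: [180.0, -0.0, -72.6]
contact_force: [-0.1, -0.4, 0.1]
gripper_width: 0.0428
gripper_force: 0.0
```

```bash
cat >>h.py <<'E'
from scipy.spatial.transform import Rotation as R
def goto(p,tipz):
    "rows' numbers to bring the tip over console point p (x,y mm), tip at tipz mm"
    from plant import r
    s=r.get_state();q=np.load("q.npy");w=world([(p[0],p[1],tipz+11)],q)[0]
    M=R.from_euler("xyz",s["eef_rot"],degrees=True).as_matrix()
    d=M.T@(w-s["tcp_pos"])/.12
    yaw=np.degrees(q[2])-90
    turn=-((yaw-s["eef_rot"][2]+180)%360-180)/360
    print("t",s["time_s"],"tcp",s["tcp_pos"].round(4),"rot",s["eef_rot"].round(2),"F",s["contact_force"].round(2),"w",round(s["gripper_width"],4),"MOVE",d.round(3),"turn",round(turn,4))
E
python3 -c "
from h import *
goto((-12,42),120)"
```

```text
t 0.725 tcp [0.2938 0.4844 0.2375] rot [ 1.7998e+02 -1.0000e-02 -7.2580e+01] F [-0.06 -0.38  0.12] w 0.0428 MOVE [ 4.85  -0.511  0.889] turn 0.0093
```

Emit:
drive_tool(increments=[[[-1,0.3,-0.05,0,0.0093],[-1,0.65,-0.1,0,0.0093],[-1,1,-0.15,0,0.0093]]])

```text
time_s: 1.1
tcp_pos: [0.3474, 0.3761, 0.2373]
eef_rot: [180.0, -0.0, -75.5]
contact_force: [0.8, -0.9, -0.1]
gripper_width: 0.0131
gripper_force: 0.0
```

Emit:
drive_tool(increments=[[[-1,0.35,-0.05,0,0],[-1,0.7,-0.1,0,0],[-1,1,-0.15,0,0]]])

```text
time_s: 1.48
tcp_pos: [0.3947, 0.2642, 0.2374]
eef_rot: [180.0, -0.0, -75.5]
contact_force: [0.3, 0.7, -0.3]
gripper_width: 0.0008
gripper_force: 0.0
```

Emit:
drive_tool(increments=[[[-1,0.35,-0.05,0,0],[-1,0.7,-0.1,0,0],[-1,1,-0.15,0,0]]])

```text
time_s: 1.85
tcp_pos: [0.4421, 0.1525, 0.2375]
eef_rot: [180.0, -0.0, -75.5]
contact_force: [0.5, 1.0, -0.4]
gripper_width: 0.0009
gripper_force: 0.0
```

Emit:
drive_tool(increments=[[[-1,0.35,0,0,0],[-1,0.7,0,0,0],[-1,1,0,0,0],[-1,1,0,0,0]]])

```text
time_s: 2.35
tcp_pos: [0.4719, 0.036, 0.2372]
eef_rot: [179.9, -0.0, -75.7]
contact_force: [-0.0, 1.2, 0.1]
gripper_width: 0.0005
gripper_force: 0.0
```

```bash
python3 -c "
from h import *
goto((-12,42),120)"
```

```text
t 2.35 tcp [0.4719 0.036  0.2372] rot [ 1.7995e+02 -1.0000e-02 -7.5700e+01] F [-0.04  1.21  0.06] w 0.0005 MOVE [ 0.827 -0.26   0.885] turn 0.0007
```

Emit:
drive_tool(increments=[[[-1,0.4,-0.13,0.1,0.0007],[-1,0.827,-0.26,0.3,0.0007],[-1,0.827,-0.26,0.7,0.0007],[-1,0.827,-0.26,0.885,0.0007],[-1,0.827,-0.26,0.885,0.0007]]])

```text
time_s: 2.98
tcp_pos: [0.5257, -0.0503, 0.1295]
eef_rot: [179.8, 0.0, -75.8]
contact_force: [0.1, 1.1, 0.2]
gripper_width: 0.0004
gripper_force: 0.0
```

```bash
python3 - <<'E'
from h import *
goto((-12,42),80)
from plant import capture
import cv2
a=capture("side")[:,:,::-1]
cv2.imwrite("pics/s1.png",cv2.resize(a[110:330,180:420],None,fx=2.6,fy=2.6,interpolation=cv2.INTER_CUBIC))
E
```

```text
t 2.975 tcp [ 0.5257 -0.0503  0.1295] rot [ 1.7975e+02  1.0000e-02 -7.5780e+01] F [0.12 1.06 0.17] w 0.0004 MOVE [ 0.02  -0.004  0.321] turn 0.0004
```

View pics/s1.png

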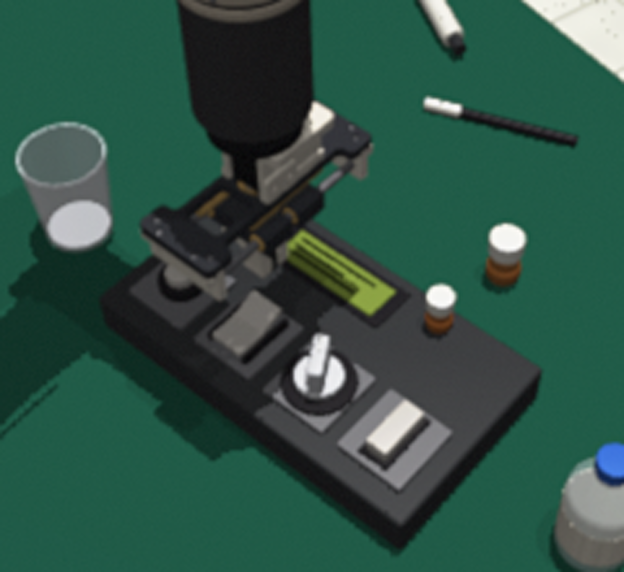

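The gripper is closed above the rocker, with its fingers over the raised end near (265,265), and it clears the knob and the vial. I'll press down now.

Emit:
drive_tool(increments=[[[-1,0.02,0,0.2,0],[-1,0.02,0,0.34,0],[-1,0.02,0,0.4,0],[-1,0.02,0,0.44,0],[-1,0.02,0,0.46,0]]])

```text
time_s: 3.65
tcp_pos: [0.529, -0.0523, 0.0773]
eef_rot: [-179.8, -0.0, -75.7]
contact_force: [0.6, 0.9, 2.2]
gripper_width: 0.0005
gripper_force: 1.4
```

```bash
python3 -c "
from h import *
goto((-12,42),63)"
```

```text
t 3.65 tcp [ 0.529  -0.0523  0.0773] rot [-1.7983e+02 -2.0000e-02 -7.5730e+01] F [0.62 0.89 2.21] w 0.0005 MOVE [-0.003  0.02   0.027] turn 0.0006
```

Emit:
drive_tool(increments=[[[-1,0,0,0.01,0],[-1,0,0,0.02,0],[-1,0,0,0.03,0],[-1,0,0,0.03,0]]])

```text
time_s: 4.15
tcp_pos: [0.5283, -0.0527, 0.0738]
eef_rot: [-179.9, -0.0, -75.7]
contact_force: [-1.6, 2.4, 12.5]
gripper_width: 0.0002
gripper_force: 6.4
```

Emit:
drive_tool(increments=[[[-1,0,0,-0.2,0],[-1,0,0,-0.5,0],[-1,0.2,0.1,-0.7,0],[-1,0.6,0.2,-0.7,0],[-1,1,0.25,-0.7,0]]])

```text
time_s: 4.78
tcp_pos: [0.5269, -0.1774, 0.1566]
eef_rot: [180.0, 0.0, -75.7]
contact_force: [1.0, 0.8, 0.5]
gripper_width: 0.0006
gripper_force: 0.0
```

Emit:
drive_tool(increments=[[[-1,0.2,0,0,0],[-1,0.4,0,0,0],[-1,0.4,0,0,0]]])

```text
time_s: 5.15
tcp_pos: [0.5387, -0.2241, 0.1555]
eef_rot: [179.9, 0.1, -75.9]
contact_force: [0.0, 0.0, -0.2]
gripper_width: 0.0003
gripper_force: 0.0
```

```bash
python3 - <<'E'
from h import *
goto((-42,-126),75)
from plant import capture
import cv2
a=capture("side")[:,:,::-1]
cv2.imwrite("pics/s2.png",cv2.resize(a[110:330,180:420],None,fx=2.6,fy=2.6,interpolation=cv2.INTER_CUBIC))
E
```

```text
t 5.15 tcp [ 0.5387 -0.2241  0.1555] rot [ 1.7986e+02  6.0000e-02 -7.5920e+01] F [ 0.01  0.05 -0.21] w 0.0003 MOVE [-0.011 -0.001  0.579] turn 0.0001
```

View pics/s2.png

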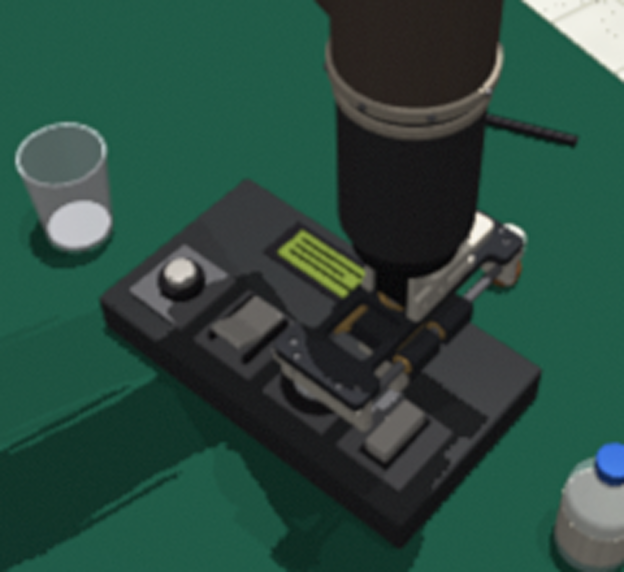

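The rocker's raised half is now level, near (250,320), so it is on. The fingers are above the bar key at (395,430), and the bottle is clear.

Emit:
drive_tool(increments=[[[-1,-0.01,0,0.2,0],[-1,-0.01,0,0.45,0],[-1,-0.01,0,0.58,0],[-1,-0.01,0,0.63,0],[-1,-0.01,0,0.67,0]]])

```text
time_s: 5.82
tcp_pos: [0.5395, -0.2216, 0.0766]
eef_rot: [180.0, -0.0, -75.8]
contact_force: [-2.1, 1.6, 2.7]
gripper_width: 0.001
gripper_force: 1.5
```

Emit:
drive_tool(increments=[[[-1,0,0,0.015,0],[-1,0,0,0.025,0],[-1,0,0,0.03,0],[-1,0,0,0.03,0]]])

```text
time_s: 6.32
tcp_pos: [0.5397, -0.2218, 0.0733]
eef_rot: [-180.0, -0.0, -75.8]
contact_force: [-2.1, 2.5, 6.4]
gripper_width: 0.0006
gripper_force: 3.0
```

Emit:
drive_tool(increments=[[[-1,0,0,0.01,0],[-1,0,0,0.015,0],[-1,0,0,0.015,0]]])

```text
time_s: 6.7
tcp_pos: [0.5398, -0.2218, 0.0729]
eef_rot: [-179.9, -0.0, -75.7]
contact_force: [-8.1, 5.1, 19.3]
gripper_width: 0.0006
gripper_force: 9.5
```

Emit:
drive_tool(increments=[[[-1,0,0,-0.2,0],[-1,0,0,-0.5,0],[-1,-0.2,0,-0.7,0],[-1,-0.6,0,-0.7,0],[-1,-1,0,-0.7,0]]])

```text
time_s: 7.32
tcp_pos: [0.5104, -0.1045, 0.1554]
eef_rot: [-179.9, -0.0, -75.8]
contact_force: [-0.0, 1.1, 0.3]
gripper_width: 0.0005
gripper_force: 0.0
```

Emit:
drive_tool(increments=[[[-1,-0.35,0,0,0],[-1,-0.7,0,0,0],[-1,-1,0,0,0],[-1,-1,0,0,0]]])

```text
time_s: 7.82
tcp_pos: [0.4808, 0.0128, 0.1553]
eef_rot: [-179.9, 0.0, -75.6]
contact_force: [-0.2, -1.0, 1.3]
gripper_width: 0.0005
gripper_force: 0.0
```

```bash
python3 - <<'E'
from h import *
goto((-42,126),78)
from plant import capture
import cv2
a=capture("side")[:,:,::-1]
cv2.imwrite("pics/s3.png",cv2.resize(a[110:330,180:420],None,fx=2.6,fy=2.6,interpolation=cv2.INTER_CUBIC))
E
```

```text
t 7.825 tcp [0.4808 0.0128 0.1553] rot [-1.7989e+02  2.0000e-02 -7.5600e+01] F [-0.25 -0.96  1.27] w 0.0005 MOVE [-0.079  0.013  0.553] turn 0.0009
```

View pics/s3.png

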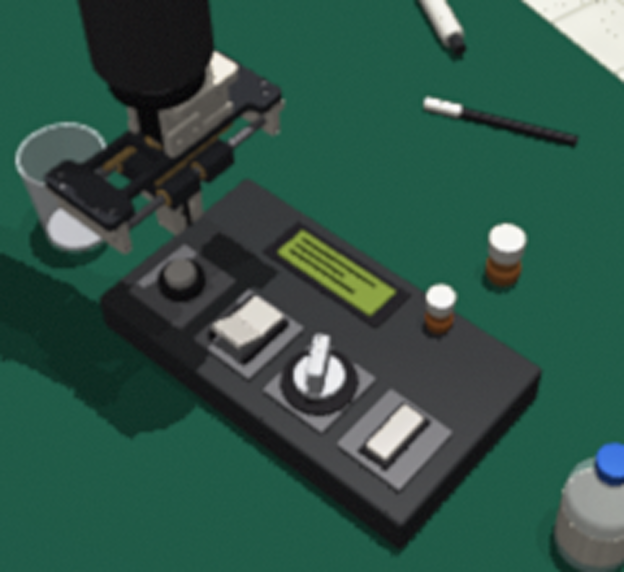

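The rocker is on and the bar key is down at (395,433). The knob, vial and bottle have not moved. The gripper is above the round button at (180,275), and its body stays above the beaker.

Emit:
drive_tool(increments=[[[-1,-0.08,0.01,0.2,0],[-1,-0.08,0.01,0.45,0],[-1,-0.08,0.01,0.57,0],[-1,-0.08,0.01,0.62,0],[-1,-0.08,0.01,0.65,0]]])

```text
time_s: 8.5
tcp_pos: [0.4771, 0.0191, 0.0776]
eef_rot: [180.0, -0.1, -75.8]
contact_force: [-12.9, -1.3, 34.5]
gripper_width: 0.0004
gripper_force: 17.4
```

Emit:
drive_tool(increments=[[[-1,0,0,0.015,0],[-1,0,0,0.025,0],[-1,0,0,0.03,0],[-1,0,0,0.03,0]]])

```text
time_s: 9.0
tcp_pos: [0.4771, 0.0191, 0.0773]
eef_rot: [-179.9, -0.1, -75.7]
contact_force: [-17.7, -2.8, 47.7]
gripper_width: 0.0007
gripper_force: 23.7
```

Tip at 66.3 mm and bottomed, so the button is fully in. Retracting.

Emit:
drive_tool(increments=[[[-1,0,0,-0.1,0],[-1,0,0,-0.4,0],[-1,0,0,-0.8,0],[-1,0,0,-1,0],[-1,0,0,-1,0]]])

```text
time_s: 9.62
tcp_pos: [0.4787, 0.0204, 0.1961]
eef_rot: [-179.6, 0.0, -75.8]
contact_force: [0.3, 0.4, -0.9]
gripper_width: 0.0006
gripper_force: 0.0
```

```bash
python3 - <<'E'
from plant import r,capture
import cv2
a=capture("side")[:,:,::-1]
cv2.imwrite("pics/s4.png",cv2.resize(a[110:330,180:420],None,fx=2.6,fy=2.6,interpolation=cv2.INTER_CUBIC))
print(r.get_state()["contact_force"],r.get_state()["tcp_pos"])
E
```

```text
[-0.08420376  0.27943598 -1.3467115 ] [0.47774595 0.02012556 0.19444702]
```

View pics/s4.png

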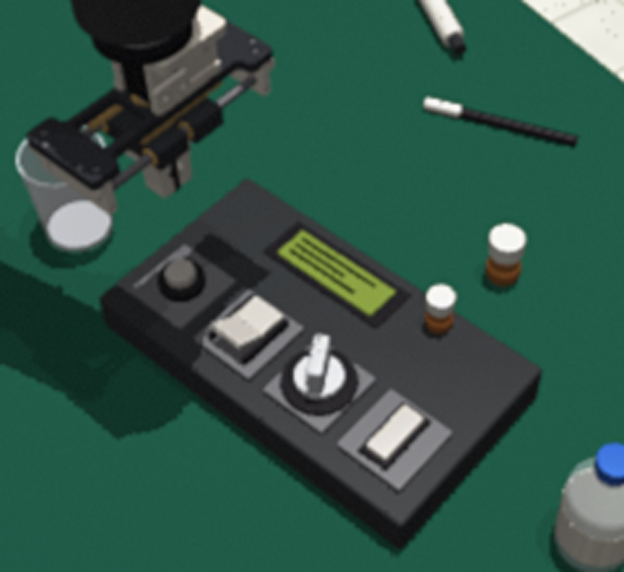

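The button is back up at (180,275), the rocker is on and the key is down. The knob and loose items are unmoved, and the arm is clear of everything.

```bash
python3 -c "
from plant import job
print(job.close_job())"
```

```text
the job is handed in; nothing more can be done
None
```

I pressed the rocker, bar key and round button in that order and handed the job in at about 10 s; the final picture shows the rocker on, the key down, the button back up and the knob, vial, bottle and beaker unmoved, but no verdict was returned.

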